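# Knock down the lock peg, then index the jig carriage on its ball detent

### The arm

A 6-joint arm with a two-finger parallel gripper is mounted at the origin on a cart in front of the work surface, level with it; the furniture and walls round the work are solid. World frame = base frame: x ahead of the robot, y to its left, z up, the work surface at z = 0. Lengths are in m, angles in rad, forces in N, time in s.
With the tool pointing down it reaches from about 0.35 to 0.85 m from the base axis. Payload 8.1 kg.
Tool frame: the origin (TCP) lies at the very end of the fingers, on their centre line; the grasp point (between the pads) lies robot.grip_depth behind it (robot.grip_depth is the distance from the TCP to the grasp point, in m); z points along the fingers, y is the line along which they close (so a half turn about z gives the same grasp; the last joint's range is limited). The gripper opens to 85 mm and grips with 20 to 120 N. Pads are 22 mm wide; open, the fingers measure 114 mm over their backs; the gripper's body (76 mm by 85 mm) begins 54 mm behind the grasp point. The pads swing forward as they close: fully open they stand 13 mm farther back than shut.
Start: joints at [-1.341, 0.13, 1.488, -0, 1.523, -0.085], TCP at [0.186, -0.571, 0.231] pointing down, gripper open.
Joint ranges: [-2.96, 2.96], [-0.89, 2.26], [0.02, 2.5], [-1.34, 4.48], [0, 2.73], [-2.66, 2.66]. Speed limits (rad/s): [2.39, 2.39, 2.79, 3.14, 3.14, 3.14].

### API

Orientations are given as [roll, pitch, yaw] about the fixed x, y, z axes, in that order (R = Rz(yaw) Ry(pitch) Rx(roll)).
In Python, from plant import robot, optics gives the robot as it stands.
- The arm moves only by the tool arm_command, never from a script. Its argument "moves" is a list of rows, each a list of 3 entries, a list of its own where there are three numbers: the shift along the tool's x, y, z in units of 40 mm (1.0 is 40 mm), then the turn, a rotation vector about the tool's x, y, z in units of 5 degrees (1.0 is 5 degrees), then the finger opening in mm, from 0 to 85.4. In form: [[[x, y, z], [rx, ry, rz], fingers], ...]. A call has 1 to 5 rows; each row is the pose to reach, as a shift and turn from the pose commanded when the call began, along the tool's axes at that moment; what a row does not reach only later rows make up. A row lasts 1/12 s, in which the tool goes at most 41.7 mm and 7.16 degrees, less where a joint would pass 70% of its speed; a pose out of reach is approached as far as the arm can. A call with a gripper value outside its range is refused whole. The fingers move at their own pace and stop on an object; "newtons" is the grip in N (left out, the last holds). Time passes only in rows, so rows that repeat a pose let the fingers close. It gives the time, the measured TCP pose, the force, the opening and the grip force at its end, in the units of the state.
- robot.get_state(): the state, without advancing time (a new reading comes with each control period).
- optics.read_camera(name): name is "scene" or "top" or "wrist"; returns the picture (400x640x3 uint8, blue, green, red); there is no depth.
- optics.camera_info(name): a dict with "fx", "fy", "cx", "cy" (pixels), "camera_from_world" (4x4, takes a point from world to camera coordinates). Camera axes: x right, y up, looking along -z (the intrinsics and any distortion apply to the point x, -y, -z); pixel columns grow to the right and rows downward; lengths in m; the calibration is good to about 2 mm. The wrist camera is an equidistant fisheye: a pixel r from the principal point sees the ray r / f radians off the axis. A picture is of the moment at which its call begins: read the wrist's pose just before it. camera_info takes no time and is no camera call; for the wrist camera it gives the pose at the moment of the call.
- robot.close_job(): hands the job in; it is judged then, once.
The state is a dict: "t": time; "q": joint angles; "qvel": joint speeds; "joint_torque": joint torques, N m; "ee_pos": TCP position; "eef_rot": TCP orientation; "wrist_force": force on the tool from outside, world axes, zero at the start; "torque": the same for the moment, N m; "gripper_width": finger opening in m; "grip_force": force on a finger pad.
Only numpy, scipy, OpenCV 4.12 (cv2) and the standard library are available. Lean on these libraries where they do the work, as an engineer would, in place of code of your own. Each camera call takes 0.05 s, during which the arm holds its last target. There are 200 camera calls.

### The job

Pick up the mallet and knock the brass lock peg of the drilling-jig slide down flush with its boss, using the mallet and never the fingers, then set the mallet down on the bench clear of the jig. Now pinch the black grip of the blue carriage and slide it left along the rail until you feel the ball plunger click into the notch in the carriage's side (red marks in line); do not run past it. Finish there with the carriage still held in the gripper, the peg down, and the other things on the bench left as they were.

Things in the scene. Friction and masses are not known exactly. Their poses are not given: they have to be found in the camera images.
- jig: Fixed drilling-jig slide: aluminium plate 150 x 400 x 14 mm with a steel rail (top 26 mm above the bench) along it. Origin at bench height under the rail's middle; +y along the rail, the way the carriage must go (to the robot's left), +x away from the robot, z up. Plate from x -63 to +87 mm; end stops at y -187 and +187 mm, 42 mm high. Yaw up to 0.22 rad.
- carriage (a joint): Position of the blue carriage along the rail, m, growing toward the jig's +y; at 0 the carriage's centre is at y = -115 mm in the jig's frame, range 0 to 0.25. Slides with about 1 N of friction. It starts at 0 to 0.02; while the peg stands up it blocks the carriage's wing.
- carriage_grip (a point): Gripping point of the black upright grip on the carriage (axes as the jig's): block 20 mm thick along y, 34 mm along x, 48 to 88 mm above the bench; this point lies at 72 mm. The carriage is 90 mm long (y), its blue deck is 50 mm above the bench, from 46 mm behind (-x) to 38 mm beyond (+x) this point.
- carriage_notch (a point): The notch, 8 mm wide, in the middle of the steel bar on the carriage's +x side, 40 mm above the bench; a red line on the deck points to it. Fixed to the carriage, level with the grip along y, 38 mm beyond it in x. Both ends of the bar are shallow ramps 25 mm long; between ramp and notch it is flat for 14 mm.
- plunger_ball (a point): Ball (12 mm) of a spring plunger in a dark block, 40 mm above the bench, at jig y = 60 to 110 mm (varies); axes as the jig's. It presses toward -x on the carriage's bar with about 7 N: pushing up the ramp costs 1.5 N, the flat almost nothing; then it drops into the notch, pulling the carriage on; leaving it takes about 8 N. Seated: carriage_notch and this point have equal y in the jig's frame.
- peg (a joint): How far the brass lock peg is driven down, m: 0 standing up, 0.016 flush with its boss. It takes 6 to 9 N to move (spring and friction), and friction keeps it where it is left.
- peg_top (a point): Centre of the top of the brass lock peg, 12 mm across, on the robot's side of the rail (x = -35, y = -5 mm in the jig's frame). Its top is 46 mm above the bench when up and 30 mm, level with the 24 mm wide boss round it, when down.
- mallet_head (a point): Centre of the mallet's head (at its start 33 mm above the bench). The head is an upright cylinder 42 mm across and 66 mm long, standing on one of its two orange faces (axis = z); the black handle, 20 mm wide (y) by 24 mm high (z), runs level from the head along -x, from 18 to 150 mm from the head's axis. It points roughly at the robot.
- mallet: The loose mallet, 0.3 kg, most of it in the head (centre of mass about 8 mm from the head's axis on the handle side). Origin under the head's centre at its lower face, axes as for mallet_head.
- plunger: Fixed dark block 26 x 30 x 40 mm of the ball plunger, on the plate beyond the rail (+x), its top 54 mm above the bench with a red line. Origin under its middle, on the plate (14 mm above the bench); axes as the jig's.
- tape_measure: Bystander: black tape measure 37 x 80 x 69 mm, origin at its underside.
- glue_bottle: Bystander: white and blue glue bottle, 43 mm wide, 128 mm high, origin at its underside.
- bracket: Bystander: grey U-shaped metal bracket 75 x 40 x 30 mm, open at the top, origin at its underside.

How it is judged:
On the way, in this order (a step that is already met when the one before it is completed fails the run):
1. the lock peg is flush (driven at least 13.5 of 16 mm) with the mallet's head over it (value of joint peg above 0.0135 m and horizontal distance between mallet_head and peg_top below 0.03 m and height (world z) of mallet_head above 0.045 m), for 0.05 s.
2. the mallet rests on the bench, let go, not touching the jig (height (world z) of mallet_head below 0.045 m and linear speed of mallet below 0.03 m/s and contact force between mallet and the fingers below 0.1 N and contact force between mallet and jig below 0.1 N and contact force between mallet and plunger below 0.1 N), for 0.2 s.
At the end, for the whole second after the job is handed in: Notch within 2.5 mm of the ball along the rail, carriage still; fingers pinch its grip (over 3 N, grasp point within 12 mm of its middle along the rail, at most 30 mm above the gripping point); peg down 13.5 mm or more; mallet still on the bench (head centre under 45 mm), off the jig (all of step 2 and y of carriage_notch in the frame of plunger_ball between -0.0025 and 0.0025 m and velocity of joint carriage between -0.01 and 0.01 m/s and contact force between carriage and the fingers above 3 N and y of the grasp point in the frame of carriage_grip between -0.012 and 0.012 m and z of the grasp point in the frame of carriage_grip below 0.03 m and value of joint peg above 0.0135 m); the arm keeps its last pose, push and grip.
It fails at once if the robot itself touches the peg (contact force between peg and the fingers above 0.5 N or contact force between peg and the arm above 0.5 N).
It fails at once if the carriage runs more than 8 mm past the ball (y of carriage_notch in the frame of plunger_ball above 0.008 m).
It fails at once if a bystander is moved more than 30 mm (distance of any of tape_measure, glue_bottle, bracket from where it was at the start of the episode above 0.03 m).
It also fails if it takes over 70 s, if anything falls off the work surface, if the arm or the gripper's body presses on something with over 40 N, if the wrist force passes 120 N, or if a joint passes its speed limit or range.

## Working session

There is one attempt and no reset: what is moved stays moved. The work goes in short steps, Python scripts to look and compute and a tool call to move; the robot and the scene stay as the last step left them, time stands still between calls to the robot, and variables do not carry over. Pictures are saved under pics/ and viewed, at most 10 in all, crops included, and the job is handed in when it is done.

Besides the shell and the picture viewer there is one more tool, called after "Request:" in YAML: its name, and indented under it one key for each argument. arm_command: Moves the arm, as the interface text tells. Its arguments: {"type":"object","properties":{"moves":{"type":"array","items":{"type":"array"}},"newtons":{"type":"number"}},"required":["moves"]}

```bash
ls; mkdir -p pics; python3 - <<'E'
from plant import robot,optics
import cv2
print(robot.get_state(), robot.grip_depth)
for n in("scene","top"):
    cv2.imwrite(f"pics/{n}0.png",optics.read_camera(n)); print(n,optics.camera_info(n))
E
```

```text
pics
{'t': 0.0, 'q': array([-1.34139275e+00,  1.31210316e-01,  1.48931970e+00,  2.44722590e-05,
        1.52299330e+00, -8.53918265e-02]), 'qvel': array([ 5.98893881e-04,  9.00947184e-04,  5.30045478e-04, -1.02964279e-04,
       -2.72562295e-04,  6.48019297e-05]), 'joint_torque': array([ 1.49643492e-04, -5.69403219e+01, -5.00551915e+01, -2.44240555e-04,
        1.46652642e-02,  3.08381902e-05]), 'ee_pos': array([ 0.1856778 , -0.56994887,  0.23019288]), 'eef_rot': array([-3.13967112e+00, -1.89014821e-04,  3.14794025e-01]), 'wrist_force': array([-0.17959007,  0.74815384, -0.39867064]), 'torque': array([-0.01903693,  0.02261444,  0.00831446]), 'grip_force': 0.0, 'gripper_width': 0.08544391175503051} 0.0187
scene {'fx': 427.1692181145586, 'fy': 427.1692181145586, 'cx': 323.08552614229296, 'cy': 199.0197291807551, 'camera_from_world': array([[-8.81230099e-01, -4.72687481e-01, -2.39813972e-04,
         5.46507306e-01],
       [ 3.42881000e-01, -6.39581259e-01,  6.88017756e-01,
        -2.02677804e-01],
       [-3.25370760e-01,  6.06219728e-01,  7.25693813e-01,
        -1.38339132e+00],
       [ 0.00000000e+00,  0.00000000e+00,  0.00000000e+00,
         1.00000000e+00]])}
top {'fx': 436.3202559767228, 'fy': 436.3202559767228, 'cx': 316.5821188265113, 'cy': 202.92224324444138, 'camera_from_world': array([[-0.01245701, -0.99991359,  0.00420039,  0.06558177],
       [ 0.98165846, -0.01143016,  0.19030508, -0.56262528],
       [-0.19024062,  0.00649398,  0.98171602, -1.30339637],
       [ 0.        ,  0.        ,  0.        ,  1.        ]])}
```

View pics/top0.png

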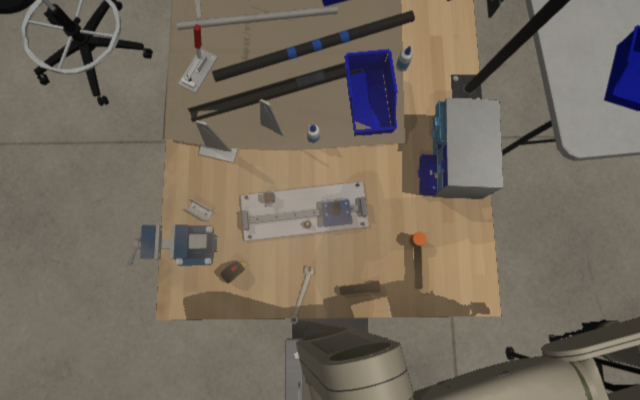

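View pics/scene0.png

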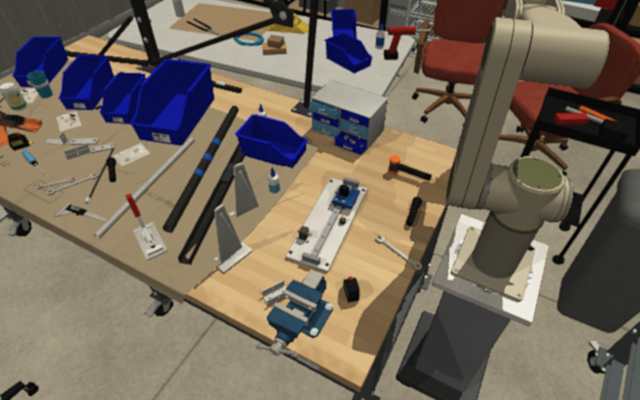

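The top view shows the jig at about (305,211), with the carriage at its right end at (337,210), the peg near (307,224) and the plunger at (268,198). The mallet head is at (419,240) with its handle pointing down to (418,287). I'll enlarge that area.

```bash
cat > h.py <<'E'
import numpy as np, cv2
from plant import robot,optics
from scipy.spatial.transform import Rotation as Ro
def ray(n,u,v,info=None):
    c=info or optics.camera_info(n);T=np.array(c["camera_from_world"])
    x=(u-c["cx"])/c["fx"];y=(v-c["cy"])/c["fy"]
    if n=="wrist":
        r=np.hypot(x,y);d=np.array([np.sin(r)*x/r,-np.sin(r)*y/r,-np.cos(r)])
    else: d=np.array([x,-y,-1.])
    R=T[:3,:3];return -R.T@T[:3,3],R.T@d
def atz(n,u,v,z,info=None):
    o,d=ray(n,u,v,info);return o+d*(z-o[2])/d[2]
E
python3 - <<'E'
import cv2
a=cv2.imread("pics/top0.png")[175:300,230:430]
cv2.imwrite("pics/crop0.png",cv2.resize(a,None,fx=4,fy=4,interpolation=cv2.INTER_CUBIC))
E
```

```text
(no output)
```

View pics/crop0.png

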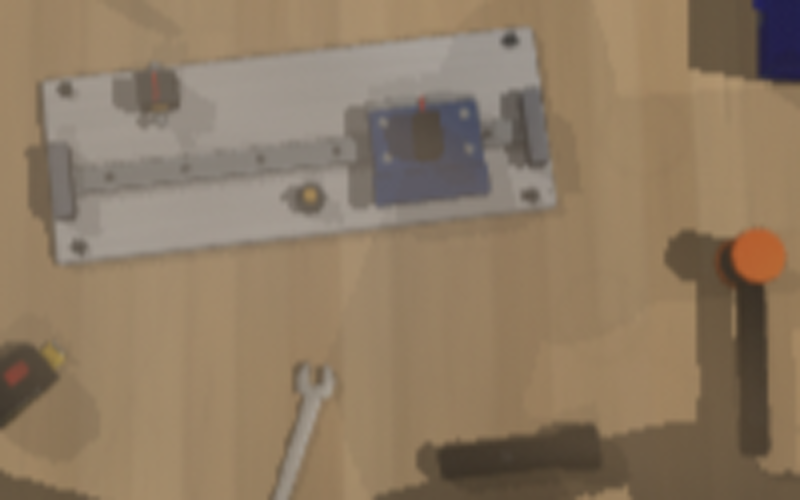

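The crop shows the mallet head's top face at (757,255), the handle end at (755,455) and the peg top at (310,194). The plate corners are at (40,80), (531,28), (556,207) and (57,264). The plunger's red line is at (156,85), and the carriage's red mark at (422,103).

```bash
python3 - <<'E'
from h import *
np.set_printoptions(precision=4,suppress=True)
f=lambda x,y,z:atz("top",230+(x+.5)/4-.5,175+(y+.5)/4-.5,z)
C=np.array([f(*p,.014) for p in((40,80),(531,28),(556,207),(57,264))])
print(C, [np.linalg.norm(C[i]-C[i-1]) for i in range(4)])
ey=(C[0]+C[3]-C[1]-C[2]);yaw=np.arctan2(-ey[0],ey[1]);R=np.array([[np.cos(yaw),-np.sin(yaw)],[np.sin(yaw),np.cos(yaw)]])
o=C.mean(0)[:2]-R@[.012,0];print("jig",o,yaw)
L=lambda n,p:print(n,p,"jig:",R.T@(p[:2]-o))
L("peg",f(310,194,.046));L("plung",f(156,85,.054));L("cmark",f(422,103,.05));L("grip",f(426,125,.088))
h=f(757,255,.066);e=f(755,455,.045);L("mh",h);L("mend",e);print(np.linalg.norm((h-e)[:2]),np.arctan2((h-e)[1],(h-e)[0]))
L("peg expected",np.r_[o+R@[-.035,-.005],.046])
E
```

```text
[[ 0.6011  0.3055  0.014 ]
 [ 0.6396 -0.0905  0.014 ]
 [ 0.4934 -0.1056  0.014 ]
 [ 0.4528  0.289   0.014 ]] [np.float64(0.14920640359807075), np.float64(0.3978442451347627), np.float64(0.14695107919528153), np.float64(0.39666790694361015)]
jig [0.5348 0.0984] 0.099580678744811
peg [0.5014 0.0889 0.046 ] jig: [-0.0341 -0.0062]
plung [0.5875 0.2081 0.054 ] jig: [0.0633 0.1039]
cmark [0.5716 0.0007 0.05  ] jig: [ 0.0269 -0.1008]
grip [ 0.547 -0.     0.088] jig: [ 0.0023 -0.0991]
mh [ 0.4477 -0.2505  0.066 ] jig: [-0.1213 -0.3385]
mend [ 0.2987 -0.2454  0.045 ] jig: [-0.2691 -0.3186]
0.14912861723879597 -0.034209392627491675
peg expected [0.5005 0.0899 0.046 ] jig: [-0.035 -0.005]
```

```bash
cat >> h.py <<'E'
np.set_printoptions(precision=4,suppress=True)
def go(*ts):
    "targets (x,y,z,yaw) of TCP tool-down -> shift units, turn units from the present pose"
    s=robot.get_state();R=Ro.from_euler("xyz",s["eef_rot"])
    print("t",s["t"],"tcp",s["ee_pos"],s["eef_rot"],"F",s["wrist_force"],"w",s["gripper_width"],s["grip_force"])
    for x,y,z,w in ts:
        d=R.inv().apply(np.array([x,y,z])-s["ee_pos"])/.04
        r=(R.inv()*Ro.from_euler("xyz",[np.pi,0,w])).as_rotvec(degrees=True)/5
        print((x,y,z,w),d.round(3),r.round(3))
E
python3 -c "
from h import *
go((.40,-.249,.16,-.034),(.40,-.249,.016,-.034))"
```

```text
t 0.1 tcp [ 0.1857 -0.57    0.2304] [-3.1399 -0.0002  0.3148] F [0.9732 1.0908 0.2674] w 0.08559226845016031 0.0
(0.4, -0.249, 0.16, -0.034) [ 7.579 -5.969  1.77 ] [-0.019  0.001  3.996]
(0.4, -0.249, 0.016, -0.034) [ 7.578 -5.963  5.37 ] [-0.019  0.001  3.996]
```

Request:
arm_command:
  moves:
    - [[0.8, -0.6, 0.2], [0, 0, 0.4], 85]
    - [[1.6, -1.2, 0.4], [0, 0, 0.9], 85]
    - [[2.4, -1.8, 0.6], [0, 0, 1.4], 85]
    - [[3.2, -2.4, 0.8], [0, 0, 1.9], 85]
    - [[4, -3, 1], [0, 0, 2.4], 85]

```text
t: 0.52
ee_pos: [0.3012, -0.405, 0.1904]
eef_rot: [-3.141, 0.0, 0.103]
wrist_force: [0.5, -0.9, -0.1]
gripper_width: 0.0854
grip_force: 0.0
```

```bash
python3 -c "
from h import *
go((.40,-.249,.13,-.034),(.40,-.249,.016,-.034))"
```

```text
t 0.5167 tcp [ 0.3012 -0.405   0.1904] [-3.1408  0.0003  0.1026] F [ 0.5235 -0.8556 -0.1036] w 0.08537929727682247 0.0
(0.4, -0.249, 0.13, -0.034) [ 2.857 -3.626  1.512] [-0.008  0.004  1.565]
(0.4, -0.249, 0.016, -0.034) [ 2.857 -3.623  4.362] [-0.008  0.004  1.565]
```

Request:
arm_command:
  moves:
    - [[0.6, -0.75, 0.3], [0, 0, 0.4], 85]
    - [[1.2, -1.5, 0.6], [0, 0, 0.8], 85]
    - [[1.8, -2.3, 0.9], [0, 0, 1.2], 85]
    - [[2.4, -3.05, 1.2], [0, 0, 1.56], 85]
    - [[2.86, -3.62, 1.5], [0, 0, 1.56], 85]

```text
t: 0.93
ee_pos: [0.4001, -0.2481, 0.1305]
eef_rot: [-3.141, -0.0, -0.032]
wrist_force: [0.7, -0.2, 0.4]
gripper_width: 0.0848
grip_force: 0.0
```

Request:
arm_command:
  moves:
    - [[0, 0, 0], [0, 0, 0], 85]
    - [[0, 0, 0], [0, 0, 0], 85]

```text
t: 1.1
ee_pos: [0.3992, -0.2489, 0.1301]
eef_rot: [-3.14, 0.002, -0.027]
wrist_force: [-0.5, -1.0, 1.0]
gripper_width: 0.0851
grip_force: 0.0
```

```bash
python3 -c "
from h import *
go((.40,-.249,.016,-.034))
i=optics.camera_info('wrist');print(i['fx'],i['cx'],i['cy'])
a=optics.read_camera('wrist');cv2.imwrite('pics/w1.png',a)
go((.40,-.249,.016,-.034))"
```

```text
t 1.1 tcp [ 0.3992 -0.2489  0.1301] [-3.1402  0.002  -0.0272] F [-0.4882 -0.9982  0.9837] w 0.08508178770165556 0.0
(0.4, -0.249, 0.016, -0.034) [0.025 0.005 2.852] [-0.015  0.023  0.078]
309.70691628693146 310.05038494259156 195.82566586163205
t 1.15 tcp [ 0.3992 -0.2503  0.1309] [-3.1414  0.001  -0.0288] F [0.1017 0.3015 0.157 ] w 0.08519114442536144 0.0
(0.4, -0.249, 0.016, -0.034) [ 0.023 -0.033  2.873] [-0.002  0.012  0.06 ]
```

View pics/w1.png

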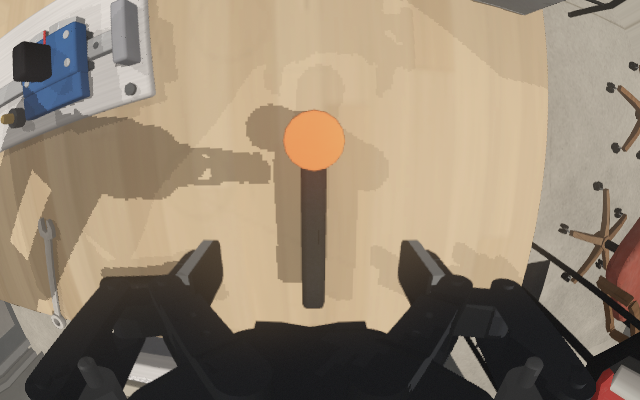

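The wrist view shows the mallet head's top at (315,140). The handle runs down to (313,305), centred between the fingers.

```bash
python3 -c "
from h import *
print(atz('wrist',314.5,140,.066),atz('wrist',313,303,.045),atz('wrist',314,200,.045))"
```

```text
[ 0.4471 -0.2557  0.066 ] [ 0.3048 -0.251   0.045 ] [ 0.3994 -0.2543  0.045 ]
```

Request:
arm_command:
  moves:
    - [[0, 0, 0.8], [0, 0, 0], 60]
    - [[0, 0, 1.6], [0, 0, 0], 60]
    - [[0, 0, 2.3], [0, 0, 0], 60]
    - [[0, 0, 2.8], [0, 0, 0], 50]
    - [[0, 0, 2.85], [0, 0, 0], 40]
  newtons: 110

```text
t: 1.57
ee_pos: [0.3961, -0.2502, 0.0136]
eef_rot: [-3.138, 0.005, -0.033]
wrist_force: [-0.8, 0.9, -0.7]
gripper_width: 0.0405
grip_force: 0.0
```

Request:
arm_command:
  moves:
    - [[0, 0, 0], [0, 0, 0], 5]
    - [[0, 0, 0], [0, 0, 0], 5]
    - [[0, 0, 0], [0, 0, 0], 5]
    - [[0, 0, 0], [0, 0, 0], 5]
    - [[0, 0, 0], [0, 0, 0], 5]
  newtons: 110

```text
t: 1.98
ee_pos: [0.4001, -0.2516, 0.0186]
eef_rot: [3.14, -0.002, -0.031]
wrist_force: [-0.7, -1.9, 2.8]
gripper_width: 0.0181
grip_force: 107.8
```

```bash
python3 -c "
from h import *
go((.40,-.25,.135,-.034),(.453,.085,.135,.1))"
```

```text
t 1.9833 tcp [ 0.4001 -0.2516  0.0186] [ 3.1402 -0.0017 -0.0309] F [-0.7358 -1.9197  2.8409] w 0.018111056732301536 107.80236840248108
(0.4, -0.25, 0.135, -0.034) [ 0.002 -0.036 -2.911] [ 0.016 -0.02   0.036]
(0.453, 0.085, 0.135, 0.1) [ 1.068 -8.448 -2.921] [ 0.018 -0.019 -1.5  ]
```

Request:
arm_command:
  moves:
    - [[0, 0, -0.3], [0, 0, 0], 5]
    - [[0, 0, -1], [0, 0, 0], 5]
    - [[0, 0, -1.7], [0, 0, 0], 5]
    - [[0, 0, -2.4], [0, 0, 0], 5]
    - [[0, 0, -2.9], [0, 0, 0], 5]

```text
t: 2.4
ee_pos: [0.4001, -0.2514, 0.1366]
eef_rot: [3.14, -0.003, -0.031]
wrist_force: [0.1, 0.5, -0.9]
gripper_width: 0.0182
grip_force: 107.5
```

Request:
arm_command:
  moves:
    - [[0.15, -0.7, 0], [0, 0, -0.2], 5]
    - [[0.3, -1.5, 0], [0, 0, -0.4], 5]
    - [[0.5, -2.4, 0], [0, 0, -0.6], 5]
    - [[0.7, -3.3, 0], [0, 0, -0.8], 5]
    - [[0.9, -4.2, 0], [0, 0, -1], 5]

```text
t: 2.82
ee_pos: [0.4407, -0.0826, 0.1341]
eef_rot: [3.141, -0.001, 0.057]
wrist_force: [0.6, -0.1, -2.6]
gripper_width: 0.0181
grip_force: 107.8
```

```bash
python3 -c "
from h import *
go((.453,.085,.135,.1))"
```

```text
t 2.8167 tcp [ 0.4407 -0.0826  0.1341] [ 3.1411 -0.0013  0.0567] F [ 0.627  -0.0506 -2.6127] w 0.018065814961117584 107.8076183795929
(0.453, 0.085, 0.135, 0.1) [ 0.544 -4.165 -0.025] [ 0.006 -0.015 -0.496]
```

Request:
arm_command:
  moves:
    - [[0.1, -0.9, 0], [0, 0, -0.1], 5]
    - [[0.2, -1.8, 0], [0, 0, -0.2], 5]
    - [[0.35, -2.7, 0], [0, 0, -0.3], 5]
    - [[0.45, -3.5, 0], [0, 0, -0.4], 5]
    - [[0.54, -4.15, 0], [0, 0, -0.5], 5]

```text
t: 3.23
ee_pos: [0.4526, 0.0855, 0.134]
eef_rot: [-3.141, -0.001, 0.102]
wrist_force: [-0.5, -0.2, -2.7]
gripper_width: 0.018
grip_force: 107.8
```

Request:
arm_command:
  moves:
    - [[0, 0, 0], [0, 0, 0], 5]
    - [[0, 0, 0], [0, 0, 0], 5]

```text
t: 3.4
ee_pos: [0.4526, 0.0843, 0.1337]
eef_rot: [3.142, -0.001, 0.103]
wrist_force: [-0.6, 0.2, -2.4]
gripper_width: 0.0177
grip_force: 108.2
```

```bash
python3 -c "
from h import *
a=optics.read_camera('wrist');t=optics.read_camera('top')[160:260,230:380]
cv2.imwrite('pics/w2.png',np.hstack([a[60:360,100:400],cv2.resize(t,(450,300),interpolation=cv2.INTER_CUBIC)]))
go((.453,.085,.065,.1))"
```

```text
t 3.5 tcp [0.4526 0.0826 0.1335] [ 3.1411 -0.0001  0.1005] F [-0.1825 -0.38   -3.0905] w 0.0186288375234136 108.17588210105896
(0.453, 0.085, 0.065, 0.1) [ 0.015 -0.06   1.713] [ 0.005 -0.002  0.006]
```

View pics/w2.png

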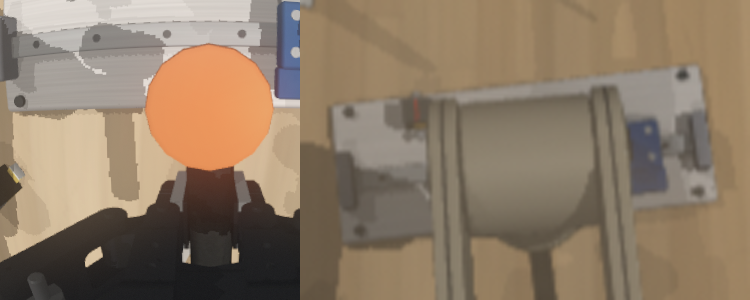

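The wrist view shows the head's top face centred at full-image (309,167), level in the grip. The peg is hidden beneath it.

```bash
python3 -c "
from h import *
print(atz('wrist',309,167,.183))
go((.454,.085,.065,.1),(.454,.085,.043,.1))"
```

```text
[0.5014 0.0869 0.183 ]
t 3.5 tcp [0.4526 0.0826 0.1335] [ 3.1411 -0.0001  0.1005] F [-0.1825 -0.38   -3.0905] w 0.0186288375234136 108.17588210105896
(0.454, 0.085, 0.065, 0.1) [ 0.04  -0.058  1.713] [ 0.005 -0.002  0.006]
(0.454, 0.085, 0.043, 0.1) [ 0.04  -0.058  2.263] [ 0.005 -0.002  0.006]
```

Request:
arm_command:
  moves:
    - [[0.02, -0.05, 0.6], [0, 0, 0], 5]
    - [[0.02, -0.05, 1.1], [0, 0, 0], 5]
    - [[0.02, -0.05, 1.5], [0, 0, 0], 5]
    - [[0.02, -0.05, 1.7], [0, 0, 0], 5]
    - [[0.02, -0.05, 1.8], [0, 0, 0], 5]

```text
t: 3.92
ee_pos: [0.4525, 0.0838, 0.0604]
eef_rot: [3.141, 0.002, 0.098]
wrist_force: [-3.0, -0.4, 4.1]
gripper_width: 0.018
grip_force: 109.0
```

Request:
arm_command:
  moves:
    - [[0, 0, 0.1], [0, 0, 0], 5]
    - [[0, 0, 0.2], [0, 0, 0], 5]
    - [[0, 0, 0.3], [0, 0, 0], 5]
    - [[0, 0, 0.35], [0, 0, 0], 5]
    - [[0, 0, 0.4], [0, 0, 0], 5]

```text
t: 4.33
ee_pos: [0.4544, 0.0847, 0.0477]
eef_rot: [3.141, -0.001, 0.1]
wrist_force: [-23.8, -4.7, 44.0]
gripper_width: 0.0183
grip_force: 114.4
```

Request:
arm_command:
  moves:
    - [[0, 0, 0], [0, 0, 0], 5]
    - [[0, 0, -0.6], [0, 0, 0], 5]
    - [[0, 0, -1.2], [0, 0, 0], 5]
    - [[0, 0, -1.8], [0, 0, 0], 5]
    - [[0, 0, -2.3], [0, 0, 0], 5]

```text
t: 4.75
ee_pos: [0.4538, 0.0851, 0.1393]
eef_rot: [-3.141, -0.002, 0.1]
wrist_force: [0.9, 0.1, -2.5]
gripper_width: 0.018
grip_force: 108.1
```

Request:
arm_command:
  moves:
    - [[-0.1, 0.7, 0], [0, 0, 0.1], 5]
    - [[-0.2, 1.5, 0], [0, 0, 0.3], 5]
    - [[-0.4, 2.4, 0], [0, 0, 0.5], 5]
    - [[-0.5, 3.3, 0], [0, 0, 0.7], 5]
    - [[-0.6, 4.1, 0], [0, 0, 0.9], 5]

```text
t: 5.17
ee_pos: [0.4457, -0.0824, 0.1377]
eef_rot: [3.141, -0.001, 0.021]
wrist_force: [0.6, -0.1, -2.5]
gripper_width: 0.0181
grip_force: 108.3
```

```bash
python3 -c "
from h import *
a=optics.read_camera('wrist');t=optics.read_camera('scene')[170:280,280:380]
cv2.imwrite('pics/w3.png',np.hstack([a[40:370,0:420],cv2.resize(t,(300,330),interpolation=cv2.INTER_CUBIC)]))
go((.40,-.25,.135,-.034),(.40,-.25,.02,-.034))"
```

```text
t 5.2667 tcp [ 0.4459 -0.0848  0.1378] [ 3.1395 -0.0013  0.0165] F [-0.2488  0.472  -2.1343] w 0.01795840962508022 108.45404863357544
(0.4, -0.25, 0.135, -0.034) [-1.215  4.112  0.078] [ 0.023 -0.016  0.578]
(0.4, -0.25, 0.02, -0.034) [-1.219  4.106  2.953] [ 0.023 -0.016  0.578]
```

View pics/w3.png

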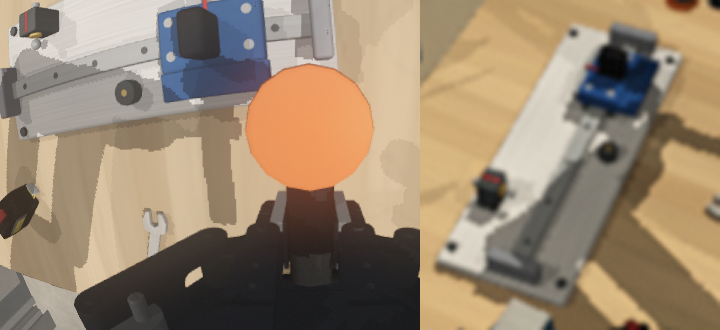

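The peg's brass disc sits level in its dark boss at crop (128,92), and the mallet is still level in the grip. Next I put the mallet back where it was.

Request:
arm_command:
  moves:
    - [[-0.2, 0.8, 0], [0, 0, 0.1], 5]
    - [[-0.5, 1.7, 0], [0, 0, 0.3], 5]
    - [[-0.75, 2.6, 0], [0, 0, 0.4], 5]
    - [[-1, 3.5, 0.03], [0, 0, 0.58], 5]
    - [[-1.2, 4.1, 0.08], [0, 0, 0.58], 5]

```text
t: 5.68
ee_pos: [0.4011, -0.248, 0.1347]
eef_rot: [3.14, -0.001, -0.03]
wrist_force: [0.7, 0.0, -2.0]
gripper_width: 0.0185
grip_force: 108.8
```

Request:
arm_command:
  moves:
    - [[0, 0, 0.7], [0, 0, 0], 5]
    - [[0, 0, 1.4], [0, 0, 0], 5]
    - [[0, 0, 2.1], [0, 0, 0], 5]
    - [[0, 0, 2.5], [0, 0, 0], 5]
    - [[0, 0, 2.7], [0, 0, 0], 5]

```text
t: 6.1
ee_pos: [0.3999, -0.2438, 0.0232]
eef_rot: [-3.139, 0.003, -0.029]
wrist_force: [-0.4, 1.0, -2.4]
gripper_width: 0.0185
grip_force: 108.7
```

Request:
arm_command:
  moves:
    - [[0, 0, 0.05], [0, 0, 0], 5]
    - [[0, 0, 0.1], [0, 0, 0], 5]
    - [[0, 0, 0.13], [0, 0, 0], 5]

```text
t: 6.35
ee_pos: [0.4025, -0.2461, 0.0221]
eef_rot: [3.14, -0.002, -0.029]
wrist_force: [0.1, -0.0, -2.0]
gripper_width: 0.0184
grip_force: 108.7
```

Request:
arm_command:
  moves:
    - [[0, 0, 0.04], [0, 0, 0], 5]
    - [[0, 0, 0.08], [0, 0, 0], 5]
    - [[0, 0, 0.1], [0, 0, 0], 5]

```text
t: 6.6
ee_pos: [0.4021, -0.2463, 0.0184]
eef_rot: [3.14, -0.001, -0.029]
wrist_force: [-8.6, 3.6, 16.8]
gripper_width: 0.0185
grip_force: 111.5
```

Contact with the bench. I'll ease off slightly and release.

Request:
arm_command:
  moves:
    - [[0, 0, -0.03], [0, 0, 0], 5]
    - [[0, 0, -0.03], [0, 0, 0], 85]
    - [[0, 0, -0.03], [0, 0, 0], 85]
    - [[0, 0, -0.03], [0, 0, 0], 85]
    - [[0, 0, -0.03], [0, 0, 0], 85]

```text
t: 7.02
ee_pos: [0.4015, -0.2457, 0.0182]
eef_rot: [3.141, -0.0, -0.029]
wrist_force: [-0.6, 0.1, 0.8]
gripper_width: 0.0658
grip_force: 0.0
```

Request:
arm_command:
  moves:
    - [[0, 0, 0], [0, 0, 0], 85]
    - [[0, 0, -0.7], [0, 0, 0], 85]
    - [[0, 0, -1.6], [0, 0, 0], 85]
    - [[0, 0, -2.6], [0, 0, 0], 85]
    - [[0, 0, -3.5], [0, 0, 0], 85]

```text
t: 7.43
ee_pos: [0.401, -0.2453, 0.1598]
eef_rot: [-3.141, 0.0, -0.029]
wrist_force: [1.3, -0.7, 1.0]
gripper_width: 0.085
grip_force: 0.0
```

```bash
python3 -c "
from h import *
go((.45,-.01,.20,.1))"
```

```text
t 7.4333 tcp [ 0.401  -0.2453  0.1598] [-3.1413  0.0003 -0.029 ] F [ 1.2672 -0.6766  1.0034] w 0.08498398647028059 0.0
(0.45, -0.01, 0.2, 0.1) [ 1.053 -5.916 -1.003] [-0.003  0.003 -1.479]
```

Request:
arm_command:
  moves:
    - [[0.15, -0.8, -0.2], [0, 0, -0.2], 85]
    - [[0.3, -1.7, -0.4], [0, 0, -0.5], 85]
    - [[0.5, -2.6, -0.6], [0, 0, -0.7], 85]
    - [[0.6, -3.5, -0.8], [0, 0, -0.9], 85]
    - [[0.8, -4.4, -1], [0, 0, -1.1], 85]

```text
t: 7.85
ee_pos: [0.4381, -0.0691, 0.1986]
eef_rot: [3.141, -0.0, 0.067]
wrist_force: [0.4, 0.2, -0.2]
gripper_width: 0.085
grip_force: 0.0
```

Request:
arm_command:
  moves:
    - [[0.05, -0.8, -0.1], [0, 0, -0.1], 85]
    - [[0.1, -1.6, -0.2], [0, 0, -0.2], 85]
    - [[0.15, -2.4, -0.2], [0, 0, -0.38], 85]
    - [[0.15, -2.4, -0.2], [0, 0, -0.38], 85]
    - [[0.15, -2.4, -0.2], [0, 0, -0.38], 85]

```text
t: 8.27
ee_pos: [0.4379, 0.0269, 0.2061]
eef_rot: [3.141, -0.0, 0.104]
wrist_force: [-0.6, -0.0, 0.1]
gripper_width: 0.085
grip_force: 0.0
```

```bash
python3 -c "
from h import *
import pickle
go((.55,-.002,.20,.1))
i=optics.camera_info('wrist');a=optics.read_camera('wrist');pickle.dump(i,open('i.pkl','wb'));cv2.imwrite('pics/w4.png',a)
go((.55,-.002,.20,.1))"
```

```text
t 8.2667 tcp [0.4379 0.0269 0.2061] [ 3.1415 -0.0001  0.1038] F [-0.643  -0.0116  0.0864] w 0.08496522716609894 0.0
(0.55, -0.002, 0.2, 0.1) [2.713 1.01  0.153] [ 0.002 -0.001  0.043]
t 8.3167 tcp [0.4379 0.0258 0.206 ] [3.1412 0.0002 0.1019] F [-0.2779  0.1823 -0.2318] w 0.08486116566120629 0.0
(0.55, -0.002, 0.2, 0.1) [2.718 0.976 0.15 ] [0.005 0.002 0.022]
```

View pics/w4.png

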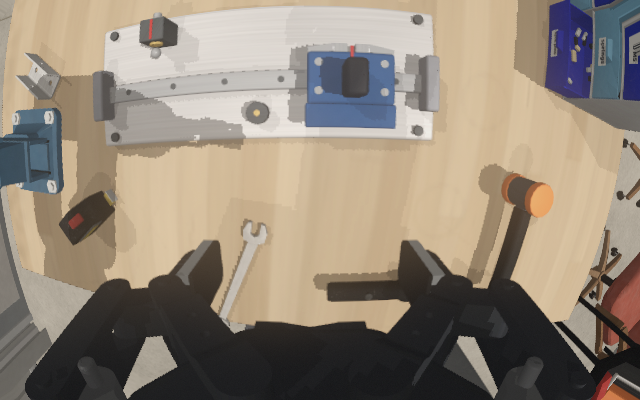

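The peg is flush in its boss at (257,112), and the mallet stands on the bench at (540,200). The plunger's red line is near (151,29), the carriage mark near (353,48) and the grip near (355,75). I'll enlarge these.

```bash
python3 -c "
import cv2,numpy as np
a=cv2.imread('pics/w4.png');r=lambda x,y:cv2.resize(a[y:y+70,x:x+65],None,fx=6,fy=6,interpolation=cv2.INTER_CUBIC)
cv2.imwrite('pics/w4c.png',np.hstack([r(125,5),r(320,35)]))"
```

```text
(no output)
```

View pics/w4c.png

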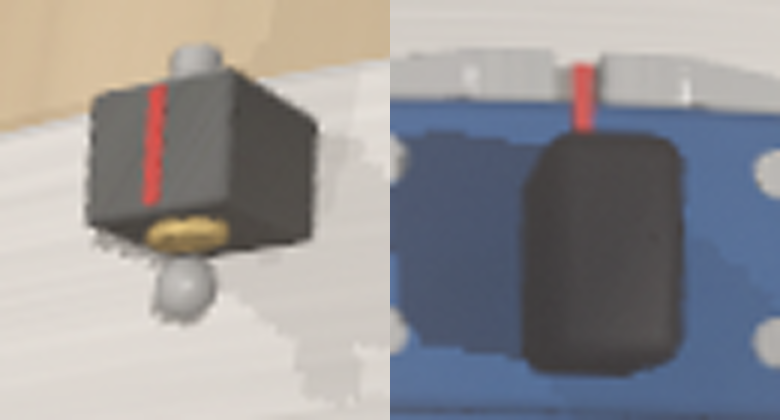

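```bash
python3 -c "
from h import *
import pickle
i=pickle.load(open('i.pkl','rb'))
yaw=.0996;o=np.array([.5348,.0984]);R=np.array([[np.cos(yaw),-np.sin(yaw)],[np.sin(yaw),np.cos(yaw)]])
def L(n,u,v,z):
    p=atz('wrist',u,v,z,i);print(n,p,'jig',R.T@(p[:2]-o))
f=lambda x,y,X,Y:(X+(x+.5)/6-.5,Y+(y+.5)/6-.5)
L('line far',*f(158,85,125,5),.054);L('line near',*f(150,203,125,5),.054);L('ball',*f(187,288,125,5),.04)
L('mark',*f(193,130,320,35),.05);L('mark far',*f(193,65,320,35),.05)
L('grip top',*f(224,240,320,35),.088);L('peg',257,112,.03)
for y in(-187,187):
    p=np.r_[o+R@[0,y/1e3],.042];print('stop',p)
L('stopL',103,95,.042);L('stopR',428,82,.042)
go((.55,-.002,.20,.1))"
```

```text
line far [0.597  0.2089 0.054 ] jig [0.0728 0.1038]
line near [0.5748 0.207  0.054 ] jig [0.0506 0.1041]
ball [0.5614 0.2049 0.04  ] jig [0.0371 0.1033]
mark [ 0.5645 -0.0011  0.05  ] jig [ 0.0196 -0.102 ]
mark far [ 0.5754 -0.      0.05  ] jig [ 0.0306 -0.102 ]
grip top [ 0.5413 -0.0027  0.088 ] jig [-0.0036 -0.1013]
peg [0.5008 0.0873 0.03  ] jig [-0.035  -0.0077]
stop [ 0.5534 -0.0877  0.042 ]
stop [0.5162 0.2845 0.042 ]
stopL [0.5156 0.2727 0.042 ] jig [-0.0018  0.1753]
stopR [ 0.5531 -0.0836  0.042 ] jig [ 0.0001 -0.1829]
t 8.3167 tcp [0.4379 0.0258 0.206 ] [3.1412 0.0002 0.1019] F [-0.2779  0.1823 -0.2318] w 0.08486116566120629 0.0
(0.55, -0.002, 0.2, 0.1) [2.718 0.976 0.15 ] [0.005 0.002 0.022]
```

```bash
python3 -c "
from h import *
go((.545,-.0025,.14,.1),(.545,-.0025,.058,.1))"
```

```text
t 8.3167 tcp [0.4379 0.0258 0.206 ] [3.1412 0.0002 0.1019] F [-0.2779  0.1823 -0.2318] w 0.08486116566120629 0.0
(0.545, -0.0025, 0.14, 0.1) [2.592 0.975 1.65 ] [0.005 0.002 0.022]
(0.545, -0.0025, 0.058, 0.1) [2.593 0.975 3.7  ] [0.005 0.002 0.022]
```

Request:
arm_command:
  moves:
    - [[0.8, 0.3, 0.3], [0, 0, 0], 85]
    - [[1.6, 0.6, 0.7], [0, 0, 0], 85]
    - [[2.3, 0.9, 1], [0, 0, 0], 70]
    - [[2.6, 0.97, 1.6], [0, 0, 0], 60]
    - [[2.6, 0.97, 2.2], [0, 0, 0], 55]

```text
t: 8.73
ee_pos: [0.5483, -0.0056, 0.1178]
eef_rot: [3.14, -0.003, 0.097]
wrist_force: [0.4, 0.2, -1.2]
gripper_width: 0.0548
grip_force: 0.0
```

Request:
arm_command:
  moves:
    - [[0, 0, 0.5], [0, 0, 0], 55]
    - [[0, 0, 1.0], [0, 0, 0], 55]
    - [[0, 0, 1.35], [0, 0, 0], 55]
    - [[0, 0, 1.45], [0, 0, 0], 55]

```text
t: 9.07
ee_pos: [0.543, -0.0043, 0.0566]
eef_rot: [-3.141, 0.005, 0.098]
wrist_force: [-0.3, -0.2, -0.1]
gripper_width: 0.0548
grip_force: 0.0
```

```bash
python3 -c "
from h import *
go((.545,-.0025,.058,.1))"
```

```text
t 9.0667 tcp [ 0.543  -0.0043  0.0566] [-3.1409  0.0054  0.0977] F [-0.2543 -0.2213 -0.0948] w 0.05482096689391512 0.0
(0.545, -0.0025, 0.058, 0.1) [ 0.055 -0.041 -0.036] [-0.008  0.061 -0.026]
```

Request:
arm_command:
  moves:
    - [[0, -0.04, 0], [0, 0, 0], 30]
    - [[0, -0.04, 0], [0, 0, 0], 10]
    - [[0, -0.04, 0], [0, 0, 0], 10]
    - [[0, -0.04, 0], [0, 0, 0], 10]
    - [[0, -0.04, 0], [0, 0, 0], 10]
  newtons: 40

```text
t: 9.48
ee_pos: [0.5462, -0.0013, 0.0616]
eef_rot: [3.141, -0.002, 0.1]
wrist_force: [-1.4, -1.4, 4.5]
gripper_width: 0.0191
grip_force: 40.6
```

```bash
python3 -c "
from h import *
s=robot.get_state();yaw=.0996;o=np.array([.5348,.0984]);R=np.array([[np.cos(yaw),-np.sin(yaw)],[np.sin(yaw),np.cos(yaw)]])
print(s['ee_pos'],'jig',R.T@(s['ee_pos'][:2]-o))
t=lambda y:(*(o+R@[0,y]),.057,.0996)
go(t(0),t(.06),t(.104))"
```

```text
[ 0.5462 -0.0013  0.0616] jig [ 0.0014 -0.1004]
t 9.4833 tcp [ 0.5462 -0.0013  0.0616] [ 3.1408 -0.0022  0.1002] F [-1.4005 -1.4325  4.5072] w 0.01911265447630691 40.56975603103638
(np.float64(0.5348), np.float64(0.0984), 0.057, 0.0996) [-0.033 -2.51   0.113] [ 0.009 -0.025  0.007]
(np.float64(0.5288338755797206), np.float64(0.15810264114259726), 0.057, 0.0996) [-0.032 -4.01   0.112] [ 0.009 -0.025  0.007]
(np.float64(0.5244587176715158), np.float64(0.20188457798050188), 0.057, 0.0996) [-0.032 -5.11   0.111] [ 0.009 -0.025  0.007]
```

Request:
arm_command:
  moves:
    - [[0, -0.2, 0], [0, 0, 0], 10]
    - [[0, -0.5, 0], [0, 0, 0], 10]
    - [[0, -0.9, 0], [0, 0, 0], 10]
    - [[0, -1.3, 0], [0, 0, 0], 10]
    - [[0, -1.6, 0], [0, 0, 0], 10]

```text
t: 9.9
ee_pos: [0.5394, 0.0638, 0.0616]
eef_rot: [3.141, -0.002, 0.1]
wrist_force: [-2.5, -1.8, 7.2]
gripper_width: 0.0196
grip_force: 41.0
```

```bash
cat >> h.py <<'E'
def jg():
    s=robot.get_state();yaw=.0996;o=np.array([.5348,.0984]);R=np.array([[np.cos(yaw),-np.sin(yaw)],[np.sin(yaw),np.cos(yaw)]])
    print(s['t'],s['ee_pos'],'jig',R.T@(s['ee_pos'][:2]-o),'F',R.T@s['wrist_force'][:2],s['gripper_width'],s['grip_force'])
E
python3 -c "
from h import *
jg()"
```

```text
9.9 [0.5394 0.0638 0.0616] jig [ 0.0011 -0.0349] F [-2.6175 -1.5229] 0.019553891874253625 41.00005567073822
```

Request:
arm_command:
  moves:
    - [[0, -0.3, 0], [0, 0, 0], 10]
    - [[0, -0.8, 0], [0, 0, 0], 10]
    - [[0, -1.3, 0], [0, 0, 0], 10]
    - [[0, -1.8, 0], [0, 0, 0], 10]
    - [[0, -2.2, 0], [0, 0, 0], 10]

```text
t: 10.32
ee_pos: [0.5302, 0.1519, 0.0616]
eef_rot: [-3.141, -0.001, 0.101]
wrist_force: [-3.5, -1.9, 7.9]
gripper_width: 0.0193
grip_force: 41.1
```

```bash
python3 -c "
from h import *
jg()"
```

```text
10.3167 [0.5302 0.1519 0.0616] jig [0.0007 0.0536] F [-3.6343 -1.5116] 0.019300968171084534 41.12489640712738
```

Request:
arm_command:
  moves:
    - [[0, -0.15, 0], [0, 0, 0], 10]
    - [[0, -0.3, 0], [0, 0, 0], 10]
    - [[0, -0.45, 0], [0, 0, 0], 10]
    - [[0, -0.6, 0], [0, 0, 0], 10]
    - [[0, -0.7, 0], [0, 0, 0], 10]

```text
t: 10.73
ee_pos: [0.5274, 0.1783, 0.0616]
eef_rot: [3.14, -0.001, 0.101]
wrist_force: [-4.5, -8.3, 10.1]
gripper_width: 0.0191
grip_force: 41.5
```

```bash
python3 -c "
from h import *
jg()"
```

```text
10.7333 [0.5274 0.1783 0.0616] jig [0.0006 0.0802] F [-5.3086 -7.8581] 0.019097492351339798 41.459680795669556
```

Request:
arm_command:
  moves:
    - [[0, -0.1, 0], [0, 0, 0], 10]
    - [[0, -0.2, 0], [0, 0, 0], 10]
    - [[0, -0.3, 0], [0, 0, 0], 10]
    - [[0, -0.3, 0], [0, 0, 0], 10]

```text
t: 11.07
ee_pos: [0.5261, 0.1911, 0.0616]
eef_rot: [-3.141, -0.001, 0.101]
wrist_force: [-4.1, -0.3, 8.3]
gripper_width: 0.019
grip_force: 41.3
```

```bash
python3 -c "
from h import *
jg()"
```

```text
11.0667 [0.5261 0.1911 0.0616] jig [0.0006 0.0931] F [-4.1421  0.0907] 0.019034522818493736 41.25172555446625
```

Request:
arm_command:
  moves:
    - [[0, -0.05, 0], [0, 0, 0], 10]
    - [[0, -0.1, 0], [0, 0, 0], 10]
    - [[0, -0.1, 0], [0, 0, 0], 10]

```text
t: 11.32
ee_pos: [0.5257, 0.1948, 0.0616]
eef_rot: [-3.141, -0.001, 0.101]
wrist_force: [-5.1, 0.1, 8.5]
gripper_width: 0.0196
grip_force: 41.3
```

```bash
python3 -c "
from h import *
jg()"
```

```text
11.3167 [0.5257 0.1948 0.0616] jig [0.0005 0.0968] F [-5.0552  0.5669] 0.019574903238226117 41.306288838386536
```

Request:
arm_command:
  moves:
    - [[0, -0.03, 0], [0, 0, 0], 10]
    - [[0, -0.05, 0], [0, 0, 0], 10]
    - [[0, -0.05, 0], [0, 0, 0], 10]

```text
t: 11.57
ee_pos: [0.5255, 0.1967, 0.0616]
eef_rot: [-3.141, -0.001, 0.101]
wrist_force: [-5.9, -1.6, 7.6]
gripper_width: 0.0194
grip_force: 41.3
```

Request:
arm_command:
  moves:
    - [[0, -0.03, 0], [0, 0, 0], 10]
    - [[0, -0.03, 0], [0, 0, 0], 10]

```text
t: 11.73
ee_pos: [0.5254, 0.198, 0.0616]
eef_rot: [-3.141, -0.001, 0.101]
wrist_force: [-5.4, -0.3, 9.9]
gripper_width: 0.0194
grip_force: 41.3
```

Request:
arm_command:
  moves:
    - [[0, -0.03, 0], [0, 0, 0], 10]
    - [[0, -0.03, 0], [0, 0, 0], 10]

```text
t: 11.9
ee_pos: [0.5252, 0.1994, 0.0616]
eef_rot: [-3.141, -0.001, 0.101]
wrist_force: [-4.5, 1.9, 7.7]
gripper_width: 0.0192
grip_force: 41.1
```

```bash
python3 -c "
from h import *
jg()"
```

```text
11.9 [0.5252 0.1994 0.0616] jig [0.0005 0.1015] F [-4.2585  2.3144] 0.01920069870340713 41.054896116256714
```

Request:
arm_command:
  moves:
    - [[0, -0.03, 0], [0, 0, 0], 10]
    - [[0, -0.03, 0], [0, 0, 0], 10]

```text
t: 12.07
ee_pos: [0.5251, 0.2008, 0.0616]
eef_rot: [-3.14, -0.001, 0.101]
wrist_force: [-6.4, 2.6, 8.7]
gripper_width: 0.0194
grip_force: 41.2
```

```bash
python3 -c "
from h import *
jg()"
```

```text
12.0667 [0.5251 0.2008 0.0616] jig [0.0005 0.1028] F [-6.0574  3.2642] 0.019433678497186756 41.22344791889191
```

Request:
arm_command:
  moves:
    - [[0, -0.03, 0], [0, 0, 0], 10]
    - [[0, -0.03, 0], [0, 0, 0], 10]

```text
t: 12.23
ee_pos: [0.525, 0.2018, 0.0616]
eef_rot: [-3.141, -0.001, 0.101]
wrist_force: [-5.6, 0.3, 9.2]
gripper_width: 0.0194
grip_force: 41.3
```

```bash
python3 -c "
from h import *
jg()"
```

```text
12.2333 [0.525  0.2018 0.0616] jig [0.0005 0.1038] F [-5.5885  0.889 ] 0.019438893209208805 41.25061869621277
```

Request:
arm_command:
  moves:
    - [[0, -0.015, 0], [0, 0, 0], 10]
    - [[0, -0.015, 0], [0, 0, 0], 10]

```text
t: 12.4
ee_pos: [0.525, 0.2022, 0.0616]
eef_rot: [-3.141, -0.001, 0.101]
wrist_force: [-5.0, 0.6, 8.4]
gripper_width: 0.0193
grip_force: 41.3
```

```bash
python3 -c "
from h import *
jg()
a=optics.read_camera('wrist');t=optics.read_camera('top')[180:220,240:320];s=optics.read_camera('scene')[200:250,280:330]
cv2.imwrite('pics/w5.png',np.hstack([cv2.resize(a[0:300,160:460],(500,500)),np.vstack([cv2.resize(t,(300,150)),cv2.resize(s,(300,350))])]))
jg()"
```

```text
12.4 [0.525  0.2022 0.0616] jig [0.0005 0.1042] F [-4.8696  1.1168] 0.019320980739433207 41.281081438064575
12.55 [0.525  0.2022 0.0616] jig [0.0005 0.1042] F [-4.9716 -0.6516] 0.019259429129374377 41.26810848712921
```

View pics/w5.png

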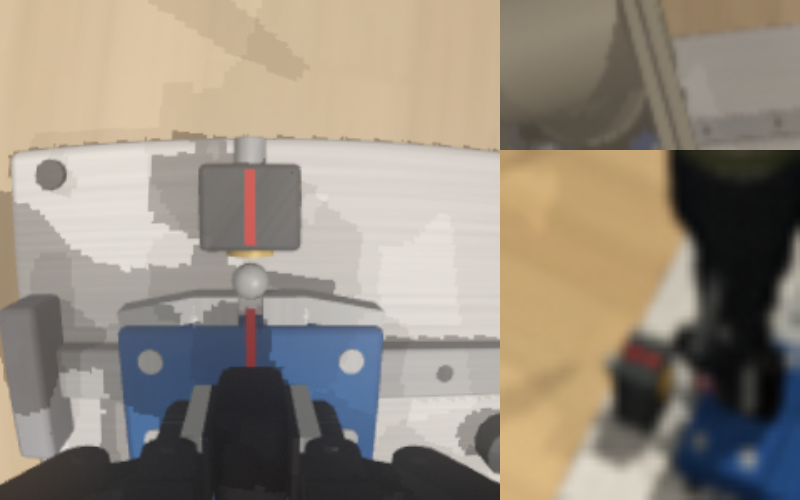

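The marks are in line: plunger at column 250, carriage at column 251, about 0.3 mm apart. The ball sits in the notch and the force along the rail is near zero.

```bash
python3 -c "
from h import *
print(robot.close_job())"
```

```text
the job is handed in; nothing more can be done
None
```

I handed the job in with the peg knocked flush by the mallet, the mallet back on the bench clear of the jig, and the carriage still pinched with its notch on the plunger ball (red marks about 0.3 mm apart); no verdict came back.

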